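# Slide the hex nut insert into the knob mould

### The job

The next hand knob is cast round a threaded insert. Slide the hexagonal steel nut across the top of the mould board until it drops into the round cavity and lies flat on its floor; do not pick the nut up off the board. Leave the round steel bush where it is: it is not the insert.

Things in the scene. Friction and masses are not known exactly. Their poses are not given: they have to be found in the camera images.
- hex_nut: Plain steel hexagonal nut, 30 mm across the flats, 34.6 mm across the corners, 16 mm high, 20 mm bore, 70 g, loose, lying flat on top of the mould board on the half nearer the robot, at any turn. Origin: centre of its underside; z up along the bore, x through the middle of a flat.
- round_bush: Plain steel round bush (ring), 34 mm outside, 20 mm bore, 16 mm high, 70 g, loose, lying flat on the same half of the board; which of the two lies at the board's left and which at its right varies. It must stay where it is. Origin: centre of its underside; z up along the bore.
- mould_board: Fixed pale wooden slab in a flush metal frame, 190 (x) x 270 (y) mm, flat top 16 mm above the bench. Two dark flat-floored cavities 10 mm deep: round, 60 mm across, at x +40 y +65 mm; square, 50 mm wide, at x +40 y -65 mm. Nut and bush lie near x -40, y +65 and y -65. Origin: centre of the underside; x away from the robot, y left, z up, turned by up to 15 degrees
- round_cavity (a point): Centre of the floor of the round cavity (60 mm in diameter, upright walls); the floor is 6 mm above the bench and 10 mm below the board's top. A nut lying in it stands 6 mm proud of the board. Axes as the board's.

How it is judged:
By the outcome, as a careful person would: the job done as asked, in the order asked, and still so for the second after the job is handed in, with the robot touching nothing.
It also fails if it takes over 38 s, if anything falls off the work surface, if the arm or the gripper's body presses on something with over 40 N, if the wrist force passes 120 N, or if a joint passes its speed limit or range.

### The arm

A 7-joint arm with a two-finger parallel gripper is mounted at the origin on a cart in front of the work surface, level with it; the furniture and walls round the work are solid. World frame = base frame: x ahead of the robot, y to its left, z up, the work surface at z = 0. Lengths are in m, angles in rad, forces in N, time in s.
With the tool pointing down it reaches from about 0.4 to 0.85 m from the base axis. Payload 10.4 kg.
Tool frame: the origin (TCP) lies at the very end of the fingers, on their centre line; the grasp point (between the pads) lies r.pinch_z behind it (r.pinch_z is the distance from the TCP to the grasp point, in m); z points along the fingers, x is the direction in which the jaws open and shut, and the axes are right-handed (so a half turn about z gives the same grasp; the last joint's range is limited). The gripper opens to 87 mm and grips with 3 to 60 N. Pads are 19 mm wide; open, the fingers measure 117 mm over their backs; the gripper's body (75 mm by 190 mm) begins 51 mm behind the grasp point.
Start: joints at [1.095, 0.332, -0.065, 1.46, 0.022, 1.35, -0.088], TCP at [0.273, -0.562, 0.198] pointing down, gripper open.
Joint ranges: [-2.6, 2.6], [-0.5, 2.12], [-1.47, 1.34], [0.16, 2.42], [-1.27, 4.41], [0.06, 2.06], [-2.6, 2.6]. Speed limits (rad/s): [2.22, 2.22, 2.79, 2.79, 3.14, 3.14, 3.14].

### API

Orientations are given as a unit quaternion [x, y, z, w].
In Python, from bench import r gives the robot as it stands.
- The arm moves only by the tool carry_out, never from a script. Its argument "increments" is text: rows parted by semicolons, each of 7 numbers parted by spaces: the turn, a rotation vector about the tool's x, y, z in degrees, then the shift along the tool's x, y, z in m, then the finger opening in m, from 0 to 0.087. A call has exactly 5 rows; each row is the pose to reach, as a shift and turn from the pose measured when the call began, along the tool's axes at that moment; what a row does not reach only later rows make up. A row lasts 1/8 s, in which the tool goes at most 62.5 mm and 10.7 degrees, less where a joint would pass 70% of its speed; a pose out of reach is approached as far as the arm can. A call with a gripper value outside its range is refused whole. The fingers move at their own pace and stop on an object; "squeeze" is the grip in N (left out, the last holds). Time passes only in rows, so rows that repeat a pose let the fingers close, or fill a call up. It gives the time, the measured TCP pose, the force and the opening at its end, in the units of the state.
- r.read_state(): the state, without advancing time (a new reading comes with each control period).
- r.camera(name): name is "scene" or "top"; returns (picture, depth): 420x560x3 uint8, blue, green, red; 420x560 float32, m along the optical axis (not along the pixel's ray), 0 where there is no reading.
- r.camera_model(name): a dict with "K" (3x3 intrinsics, pixels), "extrinsics" (4x4, takes a point from camera to world coordinates). Camera axes: x right, y down, z forward; pixel columns grow to the right and rows downward; lengths in m; the calibration is good to about 2 mm. A picture is of the moment at which its call begins. camera_model takes no time and is no camera call.
- r.close_job(): hands the job in, once; it reports no verdict.
The state is a dict: "time": time; "joint_positions": joint angles; "joint_vel": joint speeds; "joint_torque": joint torques, N m; "ee_pos": TCP position; "eef_rot": TCP orientation; "ft_force": force on the tool from outside, world axes, zero at the start; "torque": the same for the moment, N m; "width": finger opening in m.
Only numpy, scipy, OpenCV 4.12 (cv2) and the standard library are available. Lean on these libraries where they do the work, as an engineer would, in place of code of your own. Each camera call takes 0.05 s, during which the arm holds its last target.

## Working session

There is one attempt and no reset: what is moved stays moved. The work goes in short steps, Python scripts to look and compute and a tool call to move; the robot and the scene stay as the last step left them, time stands still between calls to the robot, and variables do not carry over. Pictures are saved under pics/ and viewed, and the job is handed in when it is done.

Besides the shell and the picture viewer there is one more tool, called after "Emit:" by a JSON object that holds its "fn" and its "kwargs". carry_out: Moves the arm, as the interface text tells. Its arguments: {"type":"object","properties":{"increments":{"type":"string"},"squeeze":{"type":"number"}},"required":["increments"]}

```bash
mkdir -p pics; ls
python3 - <<'E'
from bench import r
import cv2,numpy as np
np.set_printoptions(precision=4,suppress=True)
s=r.read_state();print(s,r.pinch_z)
for n in("scene","top"):
    p,d=r.camera(n);cv2.imwrite(f"pics/{n}0.png",p);np.save(f"{n}_d.npy",d)
    m=r.camera_model(n);print(n,m["K"],m["extrinsics"])
E
```

```text
pics
{'time': 0.0, 'joint_positions': array([ 1.0954,  0.3328, -0.0647,  1.461 ,  0.0216,  1.3499, -0.0885]), 'joint_vel': array([ 0.0003,  0.001 , -0.0001,  0.0012, -0.    ,  0.0006, -0.0011]), 'joint_torque': array([  0.0006, -62.3255,   0.0253, -38.9888,  -0.0613,   0.0399,
         0.0001]), 'ee_pos': array([ 0.2732, -0.5616,  0.1975]), 'eef_rot': array([ 0.8478, -0.5303, -0.0006, -0.0003]), 'ft_force': array([-0.1869,  0.2984, -0.0258]), 'torque': array([-0.0243,  0.0131,  0.0777]), 'width': 0.08715909923708484} 0.0187
scene [[535.3211   0.     283.3713]
 [  0.     535.3211 211.4245]
 [  0.       0.       1.    ]] [[-0.8121 -0.45    0.3713  0.1958]
 [-0.5834  0.6148 -0.5308  0.5176]
 [ 0.0106 -0.6477 -0.7618  0.6839]
 [ 0.      0.      0.      1.    ]]
top [[484.0076   0.     274.3218]
 [  0.     484.0076 216.5845]
 [  0.       0.       1.    ]] [[-0.0043 -0.9872  0.1597  0.3418]
 [-0.9995 -0.0006 -0.0302  0.0832]
 [ 0.0299 -0.1598 -0.9867  0.8872]
 [ 0.      0.      0.      1.    ]]
```

View pics/scene0.png

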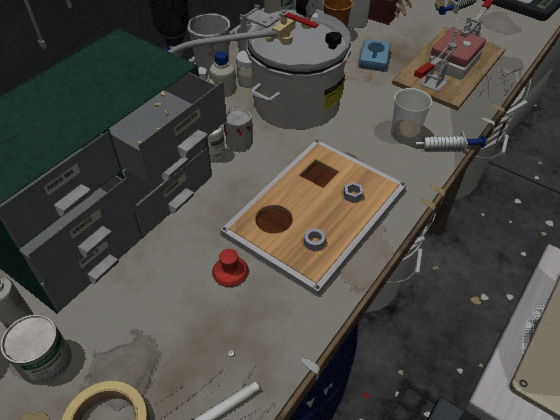

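View pics/top0.png

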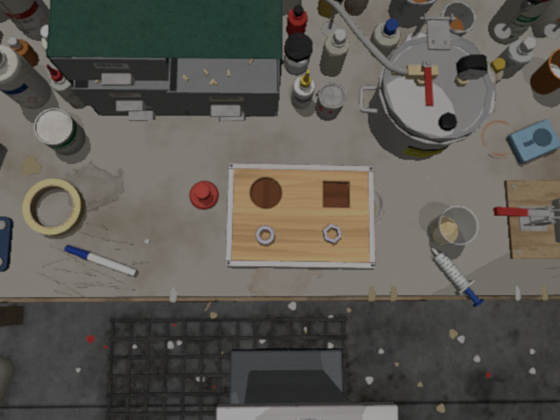

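The top view shows the hex nut on the board's right at (332,233), the round bush on its left at (265,236), the round cavity at (266,193) and the square cavity at (336,194). Next I measure these.

```bash
cat > h.py <<'E'
from bench import r
import cv2,numpy as np
np.set_printoptions(precision=4,suppress=True)
def onplane(n,uv,z):
    m=r.camera_model(n);uv=np.atleast_2d(np.array(uv,float))
    d=np.c_[uv,np.ones(len(uv))]@np.linalg.inv(m["K"]).T@m["extrinsics"][:3,:3].T
    o=m["extrinsics"][:3,3]
    return o+d*((z-o[2])/d[:,2])[:,None]
E
python3 - <<'E'
from h import *
for n,c in(("top",[(332,233),(265,236),(266,193),(336,194)]),("scene",[(353,192),(315,238),(274,219),(320,173)])):
    p=cv2.imread(f"pics/{n}0.png")
    hsv=cv2.cvtColor(p,cv2.COLOR_BGR2HSV)
    for k,(u,v) in enumerate(c):
        x0,y0=u-32,v-32
        if k<2:
            w=hsv[y0:y0+64,x0:x0+64]; m=((w[...,1]<70)).astype(np.uint8)*255
        else:
            w=hsv[y0:y0+64,x0:x0+64]; m=((w[...,1]>70)&(w[...,2]<105)).astype(np.uint8)*255
        cs,_=cv2.findContours(m,cv2.RETR_EXTERNAL,cv2.CHAIN_APPROX_NONE)
        cs=[q for q in cs if cv2.contourArea(q)>60]
        q=min(cs,key=lambda q:np.hypot(*(cv2.minEnclosingCircle(q)[0]-np.array([32,32]))))
        pts=q[:,0]+[x0,y0]
        P=onplane(n,pts,0.032 if k<2 else .016)[:,:2]
        (cx,cy),rad=cv2.minEnclosingCircle(P.astype(np.float32))
        print(n,k,"area",cv2.contourArea(q),"circ",cx,cy,rad,"rect",cv2.minAreaRect(P.astype(np.float32)))
    m=cv2.inRange(hsv,(8,90,110),(25,255,255))
    cs,_=cv2.findContours(m,cv2.RETR_EXTERNAL,cv2.CHAIN_APPROX_NONE)
    q=max([q for q in cs if cv2.pointPolygonTest(cv2.convexHull(q),tuple(map(float,c[0])),False)>0],key=cv2.contourArea)
    P=onplane(n,q[:,0],.016)[:,:2].astype(np.float32);print(n,"board",cv2.minAreaRect(P))
    a=[p[v-20:v+20,u-20:u+20] for u,v in c]
    cv2.imwrite(f"pics/z_{n}.png",cv2.resize(np.vstack([np.hstack(a[:2]),np.hstack(a[2:])]),None,fx=7,fy=7,interpolation=cv2.INTER_CUBIC))
E
```

```text
top 0 area 248.0 circ 0.4503290355205536 -0.045382872223854065 0.01755489408969879 rect ((0.4506177306175232, -0.04600561037659645), (0.03229258954524994, 0.03241625055670738), 89.94242858886719)
top 1 area 275.5 circ 0.4478215277194977 0.07433333992958069 0.017529822885990143 rect ((0.44755667448043823, 0.0741482675075531), (0.03411085903644562, 0.032843101769685745), 44.85218811035156)
top 2 area 751.0 circ 0.5282818078994751 0.07285033166408539 0.02977539598941803 rect ((0.5278034806251526, 0.07246148586273193), (0.058195628225803375, 0.05704226717352867), 0.17982138693332672)
top 3 area 648.5 circ 0.5256286263465881 -0.05645197629928589 0.032974839210510254 rect ((0.5255680680274963, -0.057679951190948486), (0.04835614934563637, 0.04922766610980034), 88.83206176757812)
top board ((0.4868815541267395, 0.008318312466144562), (0.24722538888454437, 0.1676357239484787), 89.00556945800781)
scene 0 area 291.0 circ 0.4454767107963562 -0.039114952087402344 0.02258596569299698 rect ((0.4455975294113159, -0.03904455155134201), (0.029936743900179863, 0.04496929794549942), 30.248510360717773)
scene 1 area 371.5 circ 0.44320082664489746 0.08023335039615631 0.021719934418797493 rect ((0.4427965581417084, 0.07993825525045395), (0.032394424080848694, 0.042656149715185165), 34.259605407714844)
scene 2 area 784.0 circ 0.5259495377540588 0.07352791726589203 0.030385607853531837 rect ((0.5258714556694031, 0.07344973087310791), (0.06005426123738289, 0.0567784458398819), 36.21937561035156)
scene 3 area 553.5 circ 0.5231417417526245 -0.055598292499780655 0.03478774055838585 rect ((0.5227383971214294, -0.05588570237159729), (0.05019563063979149, 0.049968186765909195), 89.505615234375)
scene board ((0.4843369722366333, 0.009162567555904388), (0.2498590350151062, 0.1693979650735855), 88.856689453125)
```

```bash
ls pics
```

```text
scene0.png
top0.png
z_scene.png
z_top.png
```

View pics/z_scene.png

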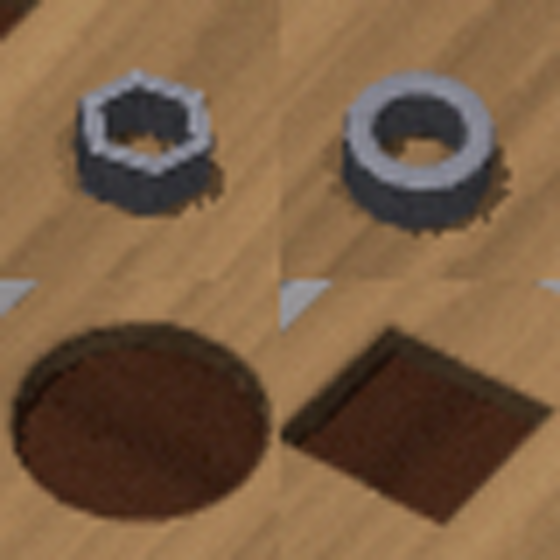

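View pics/z_top.png

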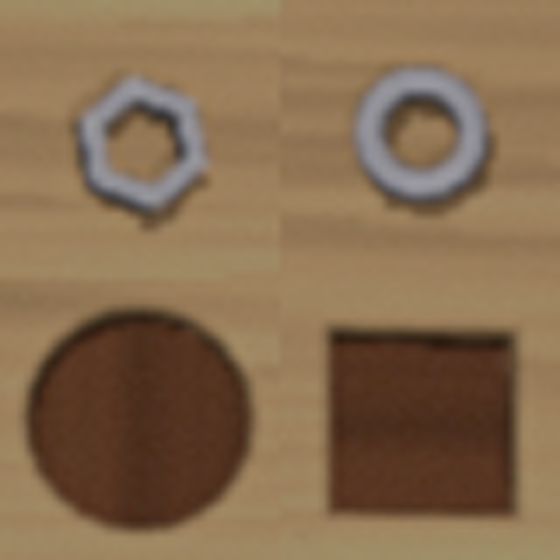

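The zooms confirm it: right piece hexagonal, left piece round. Next come the top-face corners of the nut from both views.

Run:
```python
from h import *
# corners read from zooms (px/7 + crop origin; -0.43 resize half-pixel)
T=np.array([(133,76),(196,98),(205,162),(148,208),(91,184),(78,122)])/7+[312,213]-.43
S=np.array([(137,72),(203,93),(210,140),(152,170),(87,147),(80,98)])/7+[333,172]-.43
for n,q in(("top",T),("scene",S)):
    P=onplane(n,q,.032)[:,:2]; c=P.mean(0);e=P-c
    a=np.degrees(np.arctan2(e[:,1],e[:,0])); z=np.exp(6j*np.radians(a)).mean()
    print(n,c,np.hypot(*e.T),a,"corner angle mod60",np.degrees(np.angle(z))/6,abs(z))
    d=np.load(n+"_d.npy");p=cv2.imread(f"pics/{n}0.png")
    # bright ring centre of both pieces
    for u,v in ([(332,233),(265,236)] if n=="top" else [(353,190),(315,238)]):
        w=p[v-16:v+16,u-16:u+16].astype(int)
        m=((w.min(2)>105)&((w.max(2)-w.min(2))<40)).astype(np.uint8)
        x=cv2.findNonZero(m)[:,0]+[u-16,v-16]
        h=cv2.convexHull(x.astype(np.int32))
        P=onplane(n,h[:,0],.032)[:,:2].astype(np.float32)
        print("  ring",cv2.minEnclosingCircle(P),len(x), "meanz",P.mean(0))
```

```text
top [ 0.4509 -0.0458] [0.017  0.0181 0.0169 0.0171 0.0172 0.017 ] [   6.3546  -51.6187 -108.1476 -176.0676  129.3811   72.7762] corner angle mod60 8.790680265592727 0.9502263677987443
  ring ((0.4509136974811554, -0.046307601034641266), 0.016865430399775505) 141 meanz [ 0.4506 -0.048 ]
  ring ((0.44858232140541077, 0.07444251328706741), 0.01684003323316574) 173 meanz [0.449  0.0753]
scene [ 0.4488 -0.0455] [0.0156 0.0171 0.0162 0.0161 0.0169 0.0164] [ -52.2478 -113.2297 -167.5224  126.8466   67.4042   10.8086] corner angle mod60 8.661483612379635 0.974216492970508
  ring ((0.44815897941589355, -0.04524707421660423), 0.01621486246585846) 101 meanz [ 0.4468 -0.0453]
  ring ((0.44614356756210327, 0.07556237280368805), 0.016175327822566032) 155 meanz [0.447  0.0742]
```

Emit:
{"fn": "carry_out", "kwargs": {"increments": "0 0 -103 -0.386 -0.385 0.04 0.087; 0 0 -103 -0.386 -0.385 0.04 0.087; 0 0 -103 -0.386 -0.385 0.04 0.087; 0 0 -103 -0.386 -0.385 0.04 0.087; 0 0 -103 -0.386 -0.385 0.04 0.087"}}

```text
time: 0.72
ee_pos: [0.3748, -0.2652, 0.175]
eef_rot: [0.996, -0.087, -0.0, -0.0]
ft_force: [0.2, -0.4, 0.7]
width: 0.0873
```

```bash
cat >> h.py <<'E'
from scipy.spatial.transform import Rotation as Ro
def go(x,y,z,ang):
    "increment row to reach TCP x,y,z pointing down with tool x at world angle ang deg"
    s=r.read_state();R=Ro.from_quat(s["eef_rot"])
    T=Ro.from_euler("z",ang,degrees=True)*Ro.from_euler("x",180,degrees=True)
    print("rot",np.degrees((R.inv()*T).as_rotvec()),"shift",R.inv().apply(np.array([x,y,z])-s["ee_pos"]),
      "| t",s["time"],"pos",s["ee_pos"],"F",s["ft_force"],"q",s["joint_positions"],"w",s["width"])
E
python3 -c "
from h import *
go(.450,-.0457,.08,38.7)"
```

```text
rot [ -0.0301   0.0015 -48.6923] shift [ 0.036  -0.2292  0.0951] | t 0.725 pos [ 0.3748 -0.2652  0.175 ] F [ 0.1513 -0.4066  0.7335] q [ 0.8824  0.0007 -0.3629  1.8934 -0.0001  1.248   0.3451] w 0.08726899714133812
```

Emit:
{"fn": "carry_out", "kwargs": {"increments": "0 0 -48.7 0.036 -0.229 0.095 0.087; 0 0 -48.7 0.036 -0.229 0.095 0.087; 0 0 -48.7 0.036 -0.229 0.095 0.087; 0 0 -48.7 0.036 -0.229 0.095 0.087; 0 0 -48.7 0.036 -0.229 0.095 0.087"}}

```text
time: 1.35
ee_pos: [0.4496, -0.0412, 0.0786]
eef_rot: [0.942, 0.337, -0.001, -0.002]
ft_force: [-0.2, 0.3, 0.8]
width: 0.087
```

```bash
python3 -c "
from h import *
go(.450,-.0457,.022,38.7)
p,d=r.camera('scene');cv2.imwrite('pics/s1.png',p)"
```

```text
rot [-0.1993  0.0121  0.6708] shift [-0.0025  0.0039  0.0566] | t 1.35 pos [ 0.4496 -0.0412  0.0786] F [-0.2269  0.3013  0.7777] q [ 0.6107  0.1104 -0.6407  2.0136  0.0732  1.0429  0.623 ] w 0.08699134268966484
```

View pics/s1.png

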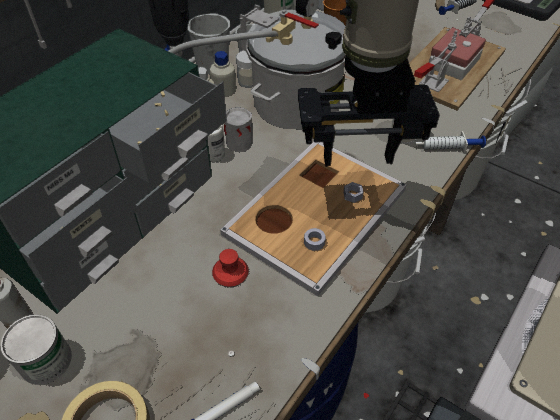

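The gripper stands open above the nut (fingers at (325,155) and (390,155), nut at (355,191)), with bush and nut undisturbed. I descend around it, then close gently to align its flats.

Emit:
{"fn": "carry_out", "kwargs": {"increments": "0 0 0.7 -0.0025 0.004 0.02 0.087; 0 0 0.7 -0.0025 0.004 0.04 0.087; 0 0 0.7 -0.0025 0.004 0.056 0.087; 0 0 0.7 -0.0025 0.004 0.056 0.087; 0 0 0.7 -0.0025 0.004 0.056 0.087"}}

```text
time: 2.02
ee_pos: [0.4505, -0.048, 0.0236]
eef_rot: [0.943, 0.332, -0.0, -0.001]
ft_force: [-0.4, -0.6, 0.9]
width: 0.0871
```

```bash
python3 -c "
from h import *
go(.450,-.0457,.020,38.7)
p,d=r.camera('top');cv2.imwrite('pics/t2.png',cv2.resize(p[170:290,210:390],None,fx=4,fy=4))
p,d=r.camera('scene');cv2.imwrite('pics/s2.png',cv2.resize(p[100:300,210:440],None,fx=3,fy=3))"
```

```text
rot [-0.1182  0.0053  0.045 ] shift [ 0.0011 -0.0021  0.0036] | t 2.025 pos [ 0.4505 -0.048   0.0236] F [-0.435  -0.6376  0.9   ] q [ 0.5933  0.2003 -0.6247  2.0596  0.1442  0.9251  0.5671] w 0.08706816523321984
```

View pics/s2.png

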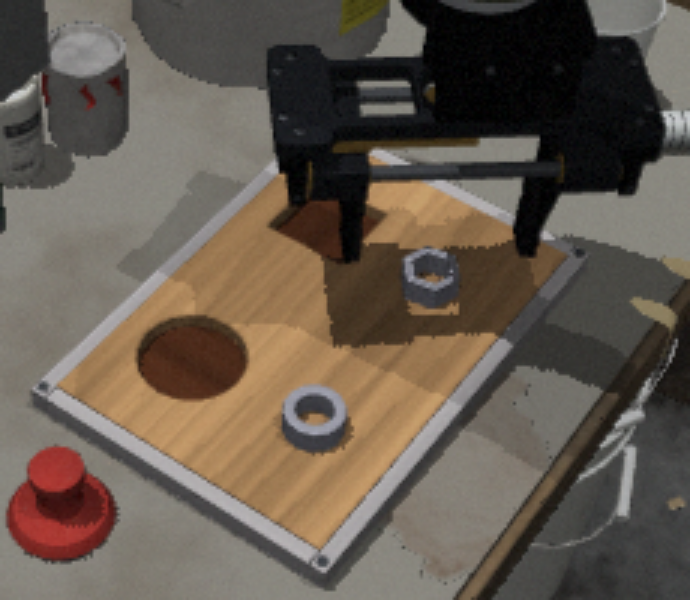

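```bash
python3 -c "
from h import *
print(onplane('scene',[(210+350/3,100+258/3),(210+528/3,100+253/3)],.0236), onplane('scene',[(210+432/3,100+265/3)],.032))"
```

```text
[[ 0.4915 -0.0314  0.0236]
 [ 0.4123 -0.0943  0.0236]] [[ 0.4482 -0.0469  0.032 ]]
```

View pics/t2.png

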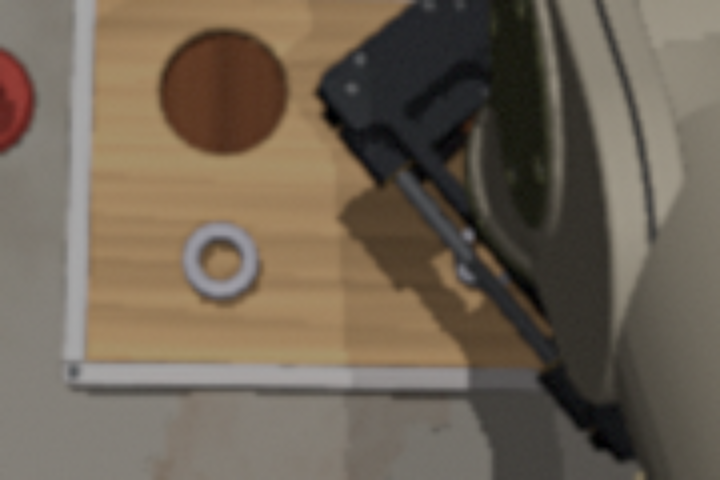

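The finger tips look about 15 mm off in y from the reported TCP, so I check with depth.

Run:
```python
from h import *
p,d=r.camera('scene');m=r.camera_model('scene')
v,u=np.mgrid[0:420,0:560];C=np.stack([u,v,np.ones_like(u)],-1)@np.linalg.inv(m["K"]).T*d[...,None]
W=C@m["extrinsics"][:3,:3].T+m["extrinsics"][:3,3]
for nm,(a,b,c,e) in {"L":(318,336,165,190),"R":(376,396,160,190)}.items():
    w=W[c:e,a:b];g=p[c:e,a:b].max(2)<45
    k=(w[...,2]>.024)&(w[...,2]<.12)&g&(d[c:e,a:b]>0)
    for row in range(e-c):
        if k[row].any(): q=w[row][k[row]];print(nm,c+row,np.flatnonzero(k[row])[[0,-1]]+a,q.mean(0),q.min(0)[:2],q.max(0)[:2])
k=(W[...,2]>.026)&(W[...,2]<.04)&(abs(W[...,0]-.45)<.03)&(abs(W[...,1]+.046)<.03)
print("nut",W[k].mean(0),W[k].min(0),W[k].max(0))
```

```text
L 166 [331 331] [ 0.4766 -0.0109  0.0962] [ 0.4766 -0.0109] [ 0.4766 -0.0109]
L 167 [323 330] [ 0.4824 -0.0074  0.0935] [ 0.4789 -0.013 ] [ 0.486 -0.002]
L 168 [323 331] [ 0.4817 -0.008   0.0912] [ 0.478  -0.0143] [ 0.4864 -0.0037]
L 169 [323 331] [ 0.4814 -0.0079  0.0892] [ 0.4771 -0.0129] [ 0.4859 -0.0032]
L 170 [324 331] [ 0.4807 -0.0085  0.0869] [ 0.4773 -0.0138] [ 0.4848 -0.0047]
L 171 [324 331] [ 0.4808 -0.0091  0.0841] [ 0.477  -0.0136] [ 0.4853 -0.0059]
L 172 [324 330] [ 0.481  -0.0082  0.0825] [ 0.4779 -0.0123] [ 0.4841 -0.004 ]
L 173 [324 330] [ 0.4811 -0.0086  0.0799] [ 0.4783 -0.0134] [ 0.4848 -0.0037]
L 174 [324 330] [ 0.4808 -0.0084  0.078 ] [ 0.4769 -0.0117] [ 0.4847 -0.0054]
L 175 [323 330] [ 0.4832 -0.0116  0.0717] [ 0.4766 -0.0225] [ 0.4956 -0.0067]
L 176 [323 330] [ 0.4834 -0.0121  0.0688] [ 0.4768 -0.0221] [ 0.4952 -0.0075]
L 177 [323 330] [ 0.4827 -0.0113  0.0676] [ 0.4768 -0.0219] [ 0.4949 -0.0066]
L 178 [323 330] [ 0.4826 -0.0114  0.0653] [ 0.4764 -0.0222] [ 0.4949 -0.0067]
L 179 [324 330] [ 0.4807 -0.01    0.0653] [ 0.4763 -0.0125] [ 0.4875 -0.0071]
L 180 [324
[... 2021 characters left out ...]
 [382 389] [ 0.4069 -0.07    0.0627] [ 0.4014 -0.0775] [ 0.4155 -0.0677]
R 179 [382 389] [ 0.4067 -0.0703  0.0603] [ 0.4006 -0.0742] [ 0.4139 -0.0672]
R 180 [382 389] [ 0.4062 -0.0701  0.0584] [ 0.4006 -0.0723] [ 0.4128 -0.0676]
R 181 [382 388] [ 0.4066 -0.07    0.0559] [ 0.4021 -0.0727] [ 0.4126 -0.0678]
R 182 [382 388] [ 0.4063 -0.0702  0.0536] [ 0.4009 -0.0712] [ 0.4117 -0.0686]
R 183 [382 388] [ 0.4058 -0.0696  0.052 ] [ 0.4014 -0.072 ] [ 0.4112 -0.0666]
R 184 [383 387] [ 0.4052 -0.0691  0.0505] [ 0.4027 -0.0715] [ 0.4076 -0.0665]
R 185 [384 387] [ 0.404  -0.0699  0.0482] [ 0.402  -0.0706] [ 0.4068 -0.0693]
nut [ 0.4478 -0.0439  0.0306] [ 0.4316 -0.0609  0.0261] [ 0.4644 -0.0292  0.0341]
```

Run:
```python
from h import *
p,d=r.camera('scene');cv2.imwrite('pics/s3.png',cv2.resize(p[145:215,305:405],None,fx=8,fy=8,interpolation=cv2.INTER_NEAREST))
m=r.camera_model('scene');s=r.read_state();print(s["ee_pos"],s["time"])
R=Ro.from_quat(s["eef_rot"])
for t in [(0,0,0),(.0435,0,0),(-.0435,0,0),(.0435,0,-.0187),(-.0435,0,-.0187)]:
    w=s["ee_pos"]+R.apply(t);c=np.linalg.inv(m["extrinsics"])@np.r_[w,1];q=m["K"]@c[:3];print(t,q[:2]/q[2],(q[:2]/q[2]-[305,145])*8)
```

```text
[ 0.4505 -0.048   0.0236] 2.225
(0, 0, 0) [352.5882 190.7669] [380.7055 366.1352]
(0.0435, 0, 0) [326.7819 191.6076] [174.2555 372.8607]
(-0.0435, 0, 0) [378.2876 189.9297] [586.3009 359.4376]
(0.0435, 0, -0.0187) [327.6017 183.9204] [180.8136 311.3635]
(-0.0435, 0, -0.0187) [379.9314 182.2479] [599.451  297.9834]
```

View pics/s3.png

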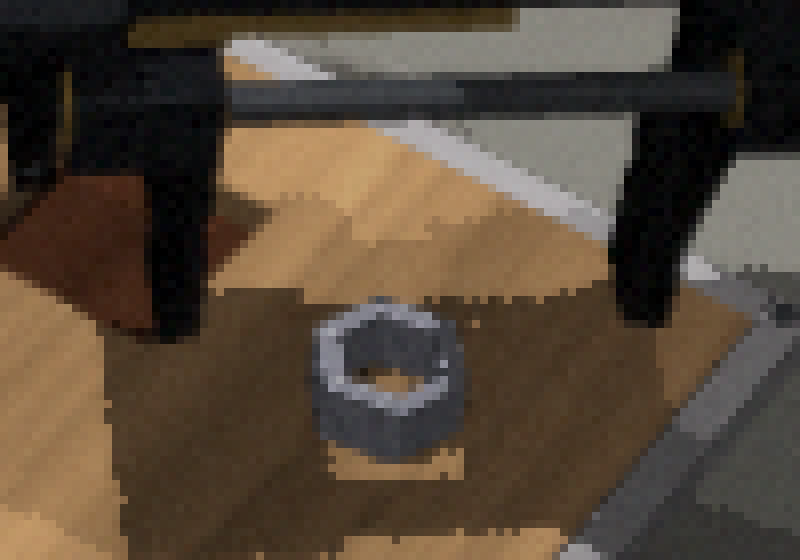

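The tips seem to end about 20 mm above the reported TCP plane while open. They may swing down as they close, so I narrow without contact and measure again.

Emit:
{"fn": "carry_out", "kwargs": {"increments": "0 0 0 0.001 -0.002 0 0.046; 0 0 0 0.001 -0.002 0 0.046; 0 0 0 0.001 -0.002 0 0.046; 0 0 0 0.001 -0.002 0 0.046; 0 0 0 0.001 -0.002 0 0.046", "squeeze": 3}}

```text
time: 2.85
ee_pos: [0.45, -0.0458, 0.0236]
eef_rot: [0.943, 0.332, -0.0, -0.001]
ft_force: [-0.6, 0.3, -0.8]
width: 0.0487
```

```bash
cat >> h.py <<'E'
def crop(name,out="scene"):
    p,d=r.camera(out);m=r.camera_model(out);s=r.read_state()
    c=np.linalg.inv(m["extrinsics"])@np.r_[s["ee_pos"],1];q=m["K"]@c[:3];u,v=(q[:2]/q[2]).astype(int)
    print("tcp px",u,v,"crop origin",u-50,v-45)
    cv2.imwrite(f"pics/{name}.png",cv2.resize(p[v-45:v+25,u-50:u+50],None,fx=8,fy=8,interpolation=cv2.INTER_NEAREST))
E
python3 -c "
from h import *
go(.450,-.0457,.020,38.7)
crop('s4')"
```

```text
rot [-0.0972  0.0009  0.0632] shift [ 0.     -0.0001  0.0036] | t 2.85 pos [ 0.45   -0.0458  0.0236] F [-0.6208  0.2549 -0.7959] q [ 0.5906  0.1988 -0.6267  2.0615  0.1439  0.9244  0.5627] w 0.0487223489440608
tcp px 352 191 crop origin 302 146
```

View pics/s4.png

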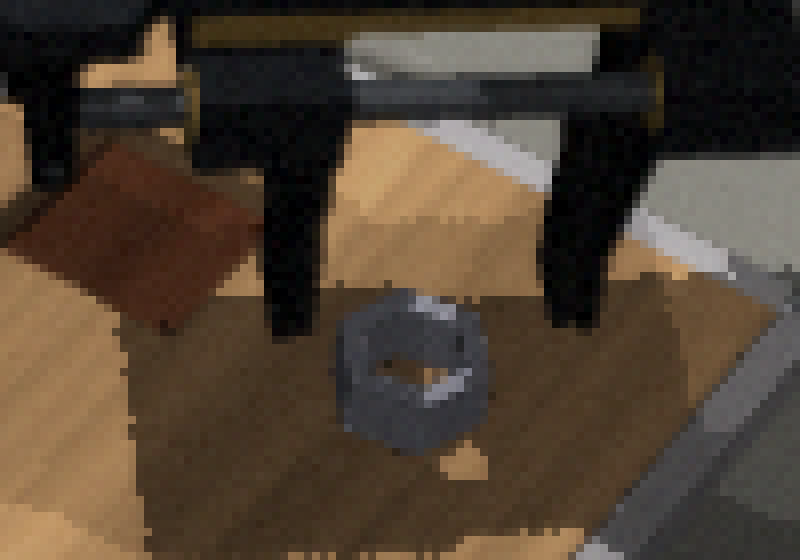

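Emit:
{"fn": "carry_out", "kwargs": {"increments": "0 0 0 0 0 0.001 0.046; 0 0 0 0 0 0.002 0.046; 0 0 0 0 0 0.003 0.046; 0 0 0 0 0 0.004 0.046; 0 0 0 0 0 0.005 0.046"}}

```text
time: 3.52
ee_pos: [0.45, -0.0458, 0.0185]
eef_rot: [0.943, 0.332, -0.0, -0.001]
ft_force: [-0.6, 0.1, -0.6]
width: 0.0461
```

```bash
python3 -c "
from h import *
go(.450,-.0457,.018,38.7)
crop('s5')
p,d=r.camera('scene');m=r.camera_model('scene')
v,u=np.mgrid[0:420,0:560];C=np.stack([u,v,np.ones_like(u)],-1)@np.linalg.inv(m['K']).T*d[...,None]
W=C@m['extrinsics'][:3,:3].T+m['extrinsics'][:3,3]
for u in (336,338,340,372,374,376):
  print(u,[(v,round(float(W[v,u,2]),3),int(p[v,u].max())) for v in range(176,198)])
"
```

```text
rot [-0.0985 -0.0006  0.0579] shift [ 0.     -0.0001  0.0005] | t 3.525 pos [ 0.45   -0.0458  0.0185] F [-0.6444  0.1324 -0.5582] q [ 0.5877  0.2076 -0.6249  2.0652  0.1512  0.9137  0.5566] w 0.04607089213045269
tcp px 351 193 crop origin 301 148
336 [(176, 0.073, 12), (177, 0.06, 6), (178, 0.058, 6), (179, 0.059, 2), (180, 0.057, 5), (181, 0.055, 5), (182, 0.055, 5), (183, 0.052, 4), (184, 0.051, 2), (185, 0.048, 0), (186, 0.048, 7), (187, 0.046, 15), (188, 0.045, 30), (189, 0.045, 32), (190, 0.015, 49), (191, 0.016, 68), (192, 0.017, 64), (193, 0.015, 69), (194, 0.015, 67), (195, 0.018, 67), (196, 0.014, 70), (197, 0.014, 70)]
338 [(176, 0.076, 5), (177, 0.073, 4), (178, 0.073, 5), (179, 0.068, 0), (180, 0.066, 6), (181, 0.065, 9), (182, 0.064, 12), (183, 0.061, 4), (184, 0.056, 9), (185, 0.055, 7), (186, 0.052, 9), (187, 0.051, 12), (188, 0.047, 0), (189, 0.044, 7), (190, 0.043, 40), (191, 0.684, 63), (192, 0.018, 68), (193, 0.014, 70), (194, 0.017, 69), (195, 0.015, 70), (196, 0.015, 70), (197, 0.017, 70)]
340 [(176, 0.075, 11), (177, 0.072, 14), (178, 0.069, 10), (179, 0.066, 10
[... 800 characters left out ...]
 6), (181, 0.059, 6), (182, 0.059, 8), (183, 0.057, 7), (184, 0.056, 3), (185, 0.052, 7), (186, 0.05, 0), (187, 0.045, 9), (188, 0.045, 14), (189, 0.043, 43), (190, 0.015, 68), (191, 0.017, 73), (192, 0.016, 79), (193, 0.016, 80), (194, 0.016, 81), (195, 0.015, 78), (196, 0.014, 77), (197, 0.017, 80)]
376 [(176, 0.072, 5), (177, 0.071, 1), (178, 0.067, 10), (179, 0.066, 7), (180, 0.064, 33), (181, 0.062, 22), (182, 0.058, 26), (183, 0.056, 44), (184, 0.015, 57), (185, 0.016, 59), (186, 0.014, 76), (187, 0.017, 72), (188, 0.016, 72), (189, 0.015, 74), (190, 0.015, 75), (191, 0.018, 81), (192, 0.018, 77), (193, 0.014, 78), (194, 0.017, 79), (195, 0.018, 74), (196, 0.016, 78), (197, 0.016, 74)]
```

View pics/s5.png

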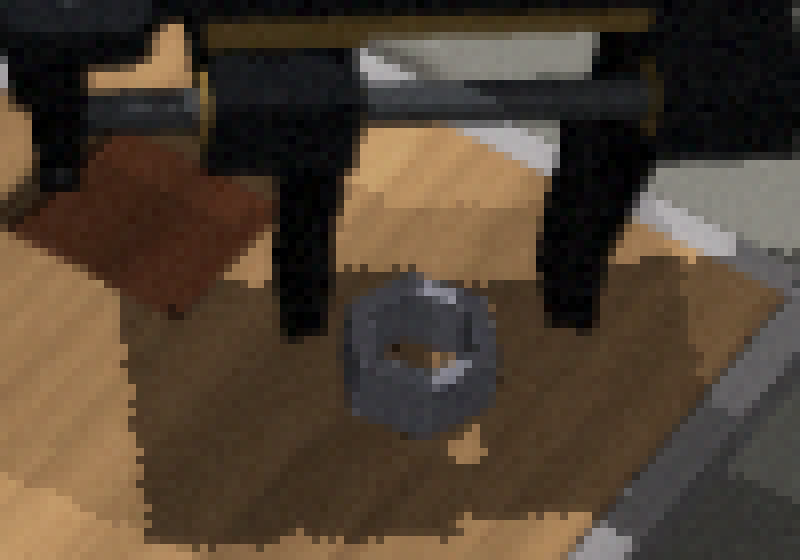

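Depth also puts the visible tips at about z 0.043 with the reported TCP at 0.0185, and there is no contact force. I feel downward in small steps, watching the force.

Emit:
{"fn": "carry_out", "kwargs": {"increments": "0 0 0 0 0 0.001 0.046; 0 0 0 0 0 0.002 0.046; 0 0 0 0 0 0.003 0.046; 0 0 0 0 0 0.004 0.046; 0 0 0 0 0 0.004 0.046"}}

```text
time: 4.25
ee_pos: [0.4498, -0.0458, 0.0144]
eef_rot: [0.943, 0.332, -0.0, -0.001]
ft_force: [0.4, 0.5, -0.6]
width: 0.0462
```

Emit:
{"fn": "carry_out", "kwargs": {"increments": "0 0 0 0 0 0.003 0.046; 0 0 0 0 0 0.006 0.046; 0 0 0 0 0 0.008 0.046; 0 0 0 0 0 0.01 0.046; 0 0 0 0 0 0.01 0.046"}}

```text
time: 4.88
ee_pos: [0.4497, -0.0457, 0.0042]
eef_rot: [0.943, 0.332, -0.001, -0.001]
ft_force: [-0.8, -0.3, -0.6]
width: 0.0459
```

```bash
python3 -c "
from h import *
go(.450,-.0457,.0,38.7)
crop('s6')
p,d=r.camera('scene');m=r.camera_model('scene')
v,u=np.mgrid[0:420,0:560];C=np.stack([u,v,np.ones_like(u)],-1)@np.linalg.inv(m['K']).T*d[...,None]
W=C@m['extrinsics'][:3,:3].T+m['extrinsics'][:3,3]
for u in (336,338,340,372,374):
  print(u,[(v,round(float(W[v,u,2]),3)) for v in range(186,202)])
"
```

```text
rot [-0.1281  0.0211  0.0618] shift [0.0002 0.0001 0.0042] | t 4.875 pos [ 0.4497 -0.0457  0.0042] F [-0.7897 -0.3419 -0.5746] q [ 0.5791  0.233  -0.6191  2.0753  0.1721  0.8843  0.5395] w 0.04594436379559656
tcp px 351 199 crop origin 301 154
336 [(186, 0.052), (187, 0.045), (188, 0.044), (189, 0.045), (190, 0.043), (191, 0.04), (192, 0.038), (193, 0.034), (194, 0.034), (195, 0.03), (196, 0.029), (197, 0.015), (198, 0.016), (199, 0.015), (200, 0.015), (201, 0.015)]
338 [(186, 0.054), (187, 0.05), (188, 0.048), (189, 0.047), (190, 0.043), (191, 0.039), (192, 0.039), (193, 0.036), (194, 0.032), (195, 0.03), (196, 0.012), (197, 0.018), (198, 0.016), (199, 0.015), (200, 0.016), (201, 0.016)]
340 [(186, 0.049), (187, 0.048), (188, 0.048), (189, 0.041), (190, 0.041), (191, 0.039), (192, 0.035), (193, 0.033), (194, 0.033), (195, 0.029), (196, 0.016), (197, 0.013), (198, 0.016), (199, 0.016), (200, 0.017), (201, 0.015)]
372 [(186, 0.049), (187, 0.046), (188, 0.043), (189, 0.04), (190, 0.041), (191, 0.039), (192, 0.036), (193, 0.032), (194, 0.031), (195, 0.015), (196, 0.015), (197, 0.015), (198, 0.016), (199, 0.016), (200, 0.015), (201, 0.015)]
374 [(186, 0.05), (187, 0.048), (188, 0.046), (189, 0.043), (190, 0.039), (191, 0.037), (192, 0.036), (193, 0.033), (194, 0.018), (195, 0.015), (196, 0.016), (197, 0.017), (198, 0.014), (199, 0.018), (200, 0.014), (201, 0.016)]
```

View pics/s6.png

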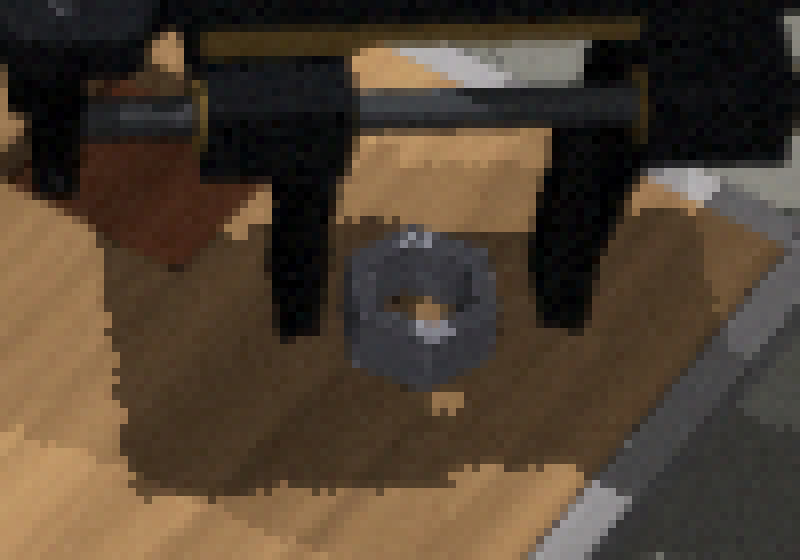

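Tips now are at z≈0.028 with reported TCP 0.004: a constant offset of about 24 mm. So I work from the measured tips, and go on down gently.

Emit:
{"fn": "carry_out", "kwargs": {"increments": "0 0 0 0 0 0.002 0.046; 0 0 0 0 0 0.004 0.046; 0 0 0 0 0 0.006 0.046; 0 0 0 0 0 0.007 0.046; 0 0 0 0 0 0.007 0.046"}}

```text
time: 5.6
ee_pos: [0.4498, -0.0457, -0.0027]
eef_rot: [0.943, 0.332, -0.0, -0.001]
ft_force: [0.2, -0.7, 0.6]
width: 0.046
```

Emit:
{"fn": "carry_out", "kwargs": {"increments": "0 0 0 0 0 0.0005 0.046; 0 0 0 0 0 0.001 0.046; 0 0 0 0 0 0.0015 0.046; 0 0 0 0 0 0.002 0.046; 0 0 0 0 0 0.002 0.046"}}

```text
time: 6.22
ee_pos: [0.4498, -0.0457, -0.0047]
eef_rot: [0.943, 0.332, -0.001, -0.001]
ft_force: [0.3, 0.3, -0.6]
width: 0.0463
```

```bash
python3 -c "
from h import *
go(.450,-.0457,-.005,38.7)
crop('s7')"
```

```text
rot [-0.1242  0.0191  0.0672] shift [0.0002 0.0001 0.0003] | t 6.225 pos [ 0.4498 -0.0457 -0.0047] F [ 0.3179  0.267  -0.6018] q [ 0.5731  0.2494 -0.6148  2.0811  0.186   0.8656  0.5281] w 0.04625680505375305
tcp px 350 202 crop origin 300 157
```

View pics/s7.png

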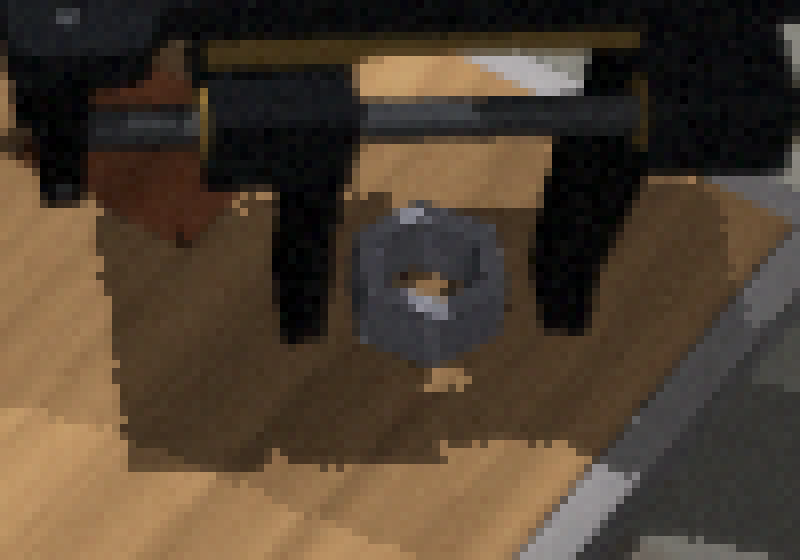

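Tips are about 3 mm above the board at the sides of the nut (crop (300,340) and (560,330), nut at (430,285)). Next is a light squeeze to align.

Emit:
{"fn": "carry_out", "kwargs": {"increments": "0 0 0 0 0 0 0.028; 0 0 0 0 0 0 0.028; 0 0 0 0 0 0 0.028; 0 0 0 0 0 0 0.028; 0 0 0 0 0 0 0.028", "squeeze": 3}}

```text
time: 6.9
ee_pos: [0.4499, -0.0457, -0.0047]
eef_rot: [0.943, 0.332, -0.0, -0.001]
ft_force: [-0.2, 0.7, -0.5]
width: 0.03
```

```bash
python3 -c "
from h import *
go(.450,-.0457,-.005,57)
crop('s8')"
```

```text
rot [ -0.1204  -0.0098 -18.2351] shift [0.0001 0.0001 0.0003] | t 6.9 pos [ 0.4499 -0.0457 -0.0047] F [-0.1932  0.7143 -0.5389] q [ 0.5732  0.2493 -0.6148  2.081   0.1859  0.8656  0.5281] w 0.03004388905963798
tcp px 350 202 crop origin 300 157
```

View pics/s8.png

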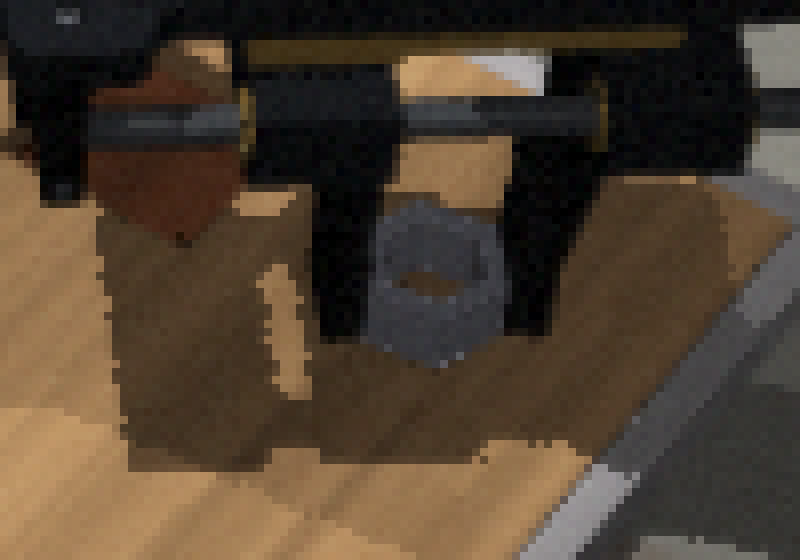

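Held across the flats at 30.0 mm. I turn it to the travel direction, still resting on the board.

Emit:
{"fn": "carry_out", "kwargs": {"increments": "0 0 -5 0 0 0 0.028; 0 0 -10 0 0 0 0.028; 0 0 -15 0 0 0 0.028; 0 0 -18.2 0 0 0 0.028; 0 0 -18.2 0 0 0 0.028"}}

```text
time: 7.58
ee_pos: [0.4498, -0.0457, -0.0047]
eef_rot: [0.879, 0.477, -0.0, -0.001]
ft_force: [0.5, 0.2, 1.0]
width: 0.0296
```

Emit:
{"fn": "carry_out", "kwargs": {"increments": "0 0 0 0 0 0 0.035; 0 0 0 0 0 0 0.035; 0 0 0 0.006 0 0 0.035; 0 0 0 0.012 0 0 0.035; 0 0 0 0.018 0 0 0.035"}}

```text
time: 8.2
ee_pos: [0.4599, -0.0301, -0.0046]
eef_rot: [0.879, 0.477, -0.0, -0.001]
ft_force: [-1.5, -0.9, -0.5]
width: 0.0351
```

```bash
python3 -c "
from h import *
go(.527,.073,-.0047,57)
p,d=r.camera('scene');cv2.imwrite('pics/s9.png',cv2.resize(p[130:270,230:430],None,fx=4,fy=4,interpolation=cv2.INTER_CUBIC))"
```

```text
rot [-0.1222 -0.0276 -0.0455] shift [ 0.123  -0.      0.0001] | t 8.2 pos [ 0.4599 -0.0301 -0.0046] F [-1.5471 -0.8594 -0.5136] q [ 0.5802  0.278  -0.6652  2.0579  0.2201  0.8763  0.7854] w 0.03508116898119039
```

View pics/s9.png

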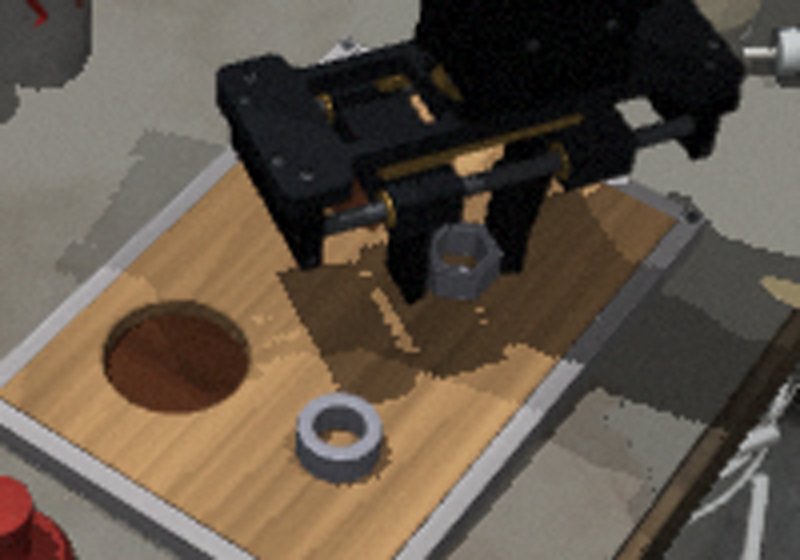

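The nut is caged and sliding, with its flat on the rear pad. Before going on I check the height of the red knob near the gripper body's path.

Run:
```python
from h import *
p,d=r.camera('scene');m=r.camera_model('scene')
v,u=np.mgrid[0:420,0:560];C=np.stack([u,v,np.ones_like(u)],-1)@np.linalg.inv(m['K']).T*d[...,None]
W=C@m['extrinsics'][:3,:3].T+m['extrinsics'][:3,3]
h=cv2.cvtColor(p,cv2.COLOR_BGR2HSV);k=((h[...,0]<6)|(h[...,0]>174))&(h[...,1]>150)&(h[...,2]>50)&(d>0)
k[:240]=0;k[295:]=0;k[:,:205]=0;k[:,255:]=0
w=W[k];print(len(w),np.percentile(w,[1,50,99],axis=0))
t=w[w[:,2]>.03];print("upper",np.percentile(t,[2,98],axis=0))
# gripper body underside: dark pts near tcp
s=r.read_state();R=Ro.from_quat(s["eef_rot"])
L=R.inv().apply(W.reshape(-1,3)-s["ee_pos"]);g=(p.max(2).ravel()<60)&(W[...,2].ravel()>.03)&(np.abs(L[:,0])<.12)&(np.abs(L[:,1])<.06)
L=L[g]
for a in np.arange(-.11,.12,.01):
    q=L[(L[:,0]>a)&(L[:,0]<a+.01)]
    if len(q)>3:print(round(a,3),len(q),"lowest toolz",np.percentile(q[:,2],97),"y",np.percentile(q[:,1],[3,97]))
```

```text
932 [[0.4981 0.1666 0.0036]
 [0.5172 0.195  0.0126]
 [0.5456 0.2138 0.0445]]
upper [[0.5106 0.1763 0.0349]
 [0.5353 0.2008 0.0448]]
-0.1 95 lowest toolz -0.12173692238169799 y [-0.0394  0.0229]
-0.09 239 lowest toolz -0.09740035227854071 y [-0.0402  0.0077]
-0.08 258 lowest toolz -0.09751270178587503 y [-0.0399  0.0024]
-0.07 154 lowest toolz -0.10913593944900393 y [-0.0381 -0.0065]
-0.06 84 lowest toolz -0.1067789770731476 y [-0.0384 -0.0163]
-0.05 338 lowest toolz -0.1050229831062343 y [-0.0404 -0.0124]
-0.04 354 lowest toolz -0.10025299289115872 y [-0.0404 -0.0136]
-0.03 699 lowest toolz -0.04699481026112032 y [-0.04   -0.0022]
-0.02 697 lowest toolz -0.039257717635820144 y [-0.0431  0.0024]
-0.01 547 lowest toolz -0.11028656754363779 y [-0.0451 -0.0246]
-0.0 474 lowest toolz -0.10878544601619596 y [-0.0454 -0.0233]
0.01 1217 lowest toolz -0.1124629404725481 y [-0.0592  0.0164]
0.02 1370 lowest toolz -0.04458249258919413 y [-0.0517  0.0163]
0.03 1835 lowest toolz -0.11609284926119606 y [-0.0418  0.0164]
0.04 1224 lowest toolz -0.10580438524967604 y [-0.0391  0.0186]
0.05 529 lowest toolz -0.10796693334724333 y [-0.0339  0.0195]
0.06 199 lowest toolz -0.10888903796071397 y [-0.0366  0.0249]
0.07 284 lowest toolz -0.11018597690283097 y [-0.0396  0.0309]
0.08 399 lowest toolz -0.09716555885818498 y [-0.0399  0.0313]
0.09 244 lowest toolz -0.11858727974297888 y [-0.0388  0.0296]
```

The body underside is at about z 0.09 and the knob top at 0.045, so it clears. I slide on.

Emit:
{"fn": "carry_out", "kwargs": {"increments": "0 0 0 0.008 0 0 0.035; 0 0 0 0.016 0 0 0.035; 0 0 0 0.024 0 0 0.035; 0 0 0 0.032 0 0 0.035; 0 0 0 0.04 0 0 0.035"}}

```text
time: 8.93
ee_pos: [0.4822, 0.0043, -0.0046]
eef_rot: [0.879, 0.477, -0.0, -0.001]
ft_force: [0.1, -1.5, 0.7]
width: 0.0354
```

Emit:
{"fn": "carry_out", "kwargs": {"increments": "0 0 0 0.008 0 0 0.035; 0 0 0 0.015 0 0 0.035; 0 0 0 0.022 0 0 0.035; 0 0 0 0.028 0 0 0.035; 0 0 0 0.032 0 0 0.035"}}

```text
time: 9.55
ee_pos: [0.4998, 0.0315, -0.0046]
eef_rot: [0.879, 0.477, -0.0, -0.001]
ft_force: [-0.6, -0.6, 0.9]
width: 0.0351
```

```bash
python3 -c "
from h import *
go(.527,.073,-.0047,57)
p,d=r.camera('scene');cv2.imwrite('pics/s10.png',cv2.resize(p[130:270,230:430],None,fx=4,fy=4,interpolation=cv2.INTER_CUBIC))"
```

```text
rot [-0.1257 -0.0565  0.0113] shift [0.0497 0.0002 0.0002] | t 9.55 pos [ 0.4998  0.0315 -0.0046] F [-0.593  -0.5837  0.8902] q [ 0.4414  0.3648 -0.6712  1.9603  0.2817  0.9113  0.6224] w 0.03508570190983711
```

View pics/s10.png

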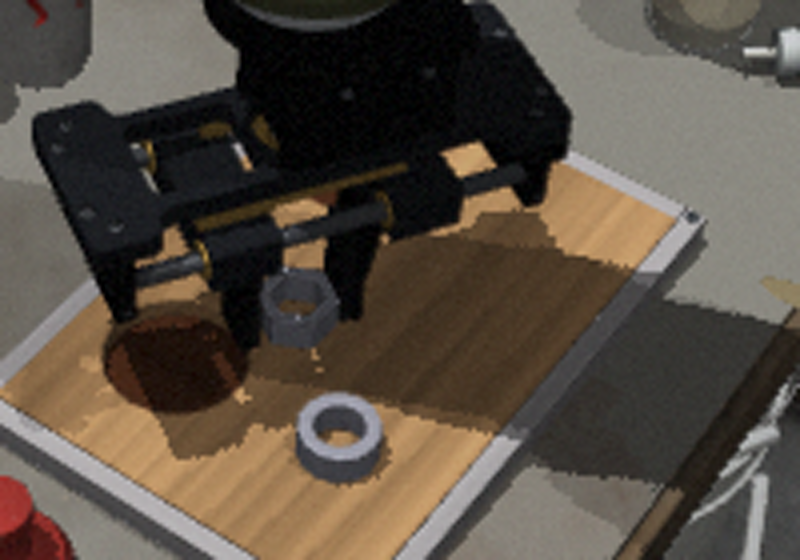

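The nut sits just before the cavity's rim (nut at (300,305), cavity at (178,360) in the crop). I widen the jaws so the front finger is clear of the drop, then push with the rear pad only.

Emit:
{"fn": "carry_out", "kwargs": {"increments": "0 0 0 0 0 0 0.066; 0 0 0 0 0 0 0.066; 0 0 0 0.006 0 0 0.066; 0 0 0 0.013 0 0 0.066; 0 0 0 0.02 0 0 0.066"}}

```text
time: 10.22
ee_pos: [0.5112, 0.0491, -0.0044]
eef_rot: [0.879, 0.477, 0.0, -0.001]
ft_force: [-0.6, -0.6, 1.7]
width: 0.0651
```

Emit:
{"fn": "carry_out", "kwargs": {"increments": "0 0 0 0.005 0 0 0.066; 0 0 0 0.01 0 0 0.066; 0 0 0 0.015 0 0 0.066; 0 0 0 0.02 0 0 0.066; 0 0 0 0.024 0 0 0.066"}}

```text
time: 10.85
ee_pos: [0.5244, 0.0695, -0.0044]
eef_rot: [0.879, 0.477, 0.0, -0.001]
ft_force: [0.7, -1.0, 0.3]
width: 0.0658
```

```bash
python3 -c "
from h import *
go(.527,.073,-.0047,57)
p,d=r.camera('scene');cv2.imwrite('pics/s11.png',cv2.resize(p[130:270,230:430],None,fx=4,fy=4,interpolation=cv2.INTER_CUBIC))"
```

```text
rot [-0.1189 -0.0764  0.0413] shift [0.0043 0.0003 0.0003] | t 10.85 pos [ 0.5244  0.0695 -0.0044] F [ 0.6883 -1.0421  0.2873] q [ 0.3564  0.4219 -0.6672  1.8895  0.3165  0.9381  0.5374] w 0.06583493323303602
```

View pics/s11.png

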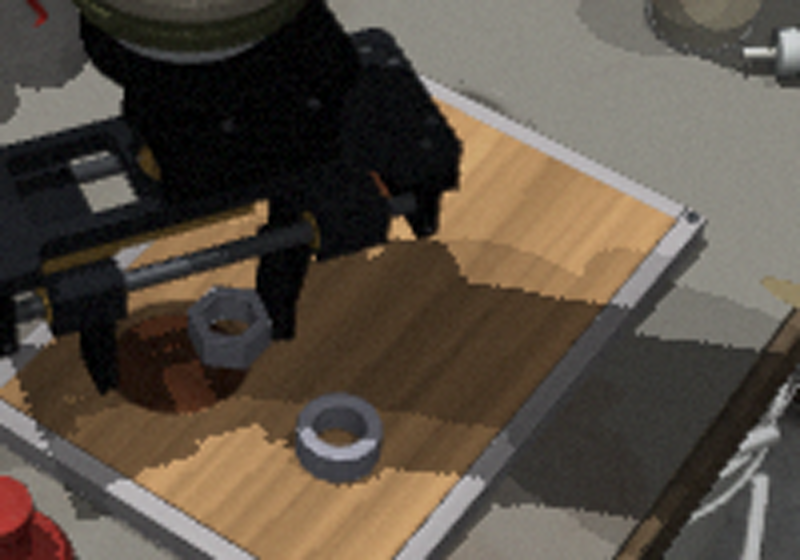

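The nut has begun to tip over the rim, as expected. I push it the rest of the way.

Emit:
{"fn": "carry_out", "kwargs": {"increments": "0 0 0 0.004 0 0 0.066; 0 0 0 0.008 0 0 0.066; 0 0 0 0.011 0 0 0.066; 0 0 0 0.014 0 0 0.066; 0 0 0 0.014 0 0 0.066"}}

```text
time: 11.52
ee_pos: [0.5323, 0.0821, -0.0043]
eef_rot: [0.878, 0.478, 0.0, -0.001]
ft_force: [-0.4, -1.0, 0.0]
width: 0.0661
```

```bash
python3 -c "
from h import *
go(.527,.073,-.0047,57)
p,d=r.camera('scene');cv2.imwrite('pics/s12.png',cv2.resize(p[130:270,230:430],None,fx=4,fy=4,interpolation=cv2.INTER_CUBIC))"
```

```text
rot [-0.1162 -0.119   0.0783] shift [-0.0105  0.0005  0.0004] | t 11.525 pos [ 0.5323  0.0821 -0.0043] F [-0.419  -1.0269  0.0172] q [ 0.3295  0.4404 -0.6654  1.8652  0.3266  0.947   0.5131] w 0.06608416344283731
```

View pics/s12.png

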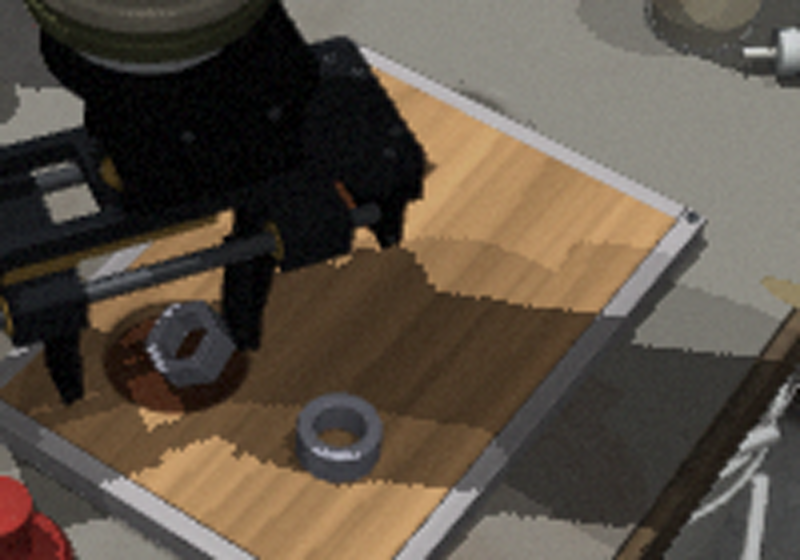

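It is inside but still tilted; I push a few millimetres more.

Emit:
{"fn": "carry_out", "kwargs": {"increments": "0 0 0 0.002 0 0 0.066; 0 0 0 0.004 0 0 0.066; 0 0 0 0.006 0 0 0.066; 0 0 0 0.007 0 0 0.066; 0 0 0 0.007 0 0 0.066"}}

```text
time: 12.2
ee_pos: [0.5361, 0.0879, -0.0043]
eef_rot: [0.878, 0.478, 0.0, -0.001]
ft_force: [-0.7, -0.7, 1.1]
width: 0.066
```

```bash
python3 -c "
from h import *
go(.527,.073,-.0047,57)
p,d=r.camera('scene');cv2.imwrite('pics/s13.png',cv2.resize(p[170:260,230:350],None,fx=6,fy=6,interpolation=cv2.INTER_CUBIC))"
```

```text
rot [-0.1212 -0.1131  0.0773] shift [-0.0174  0.0005  0.0003] | t 12.2 pos [ 0.5361  0.0879 -0.0043] F [-0.7445 -0.7496  1.0775] q [ 0.3167  0.4496 -0.6642  1.8533  0.3316  0.9517  0.5016] w 0.06599489063966996
```

View pics/s13.png

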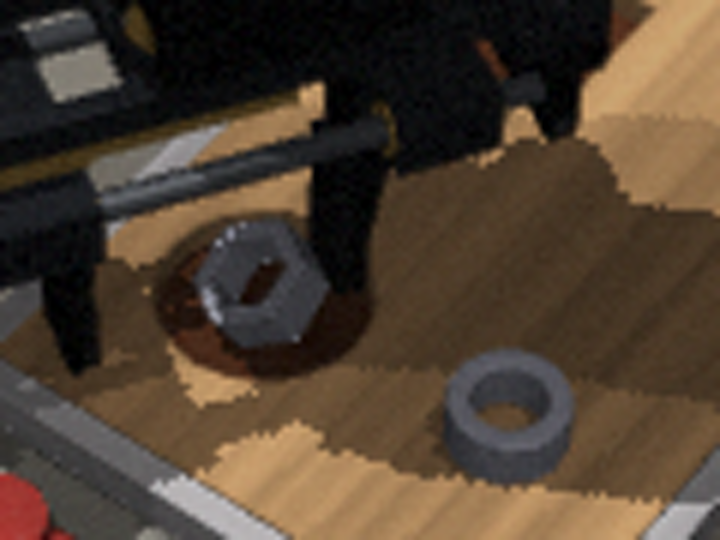

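The nut now leans on the rear pad with its rear edge inside the rim. Backing the pad off should let it fall flat.

Emit:
{"fn": "carry_out", "kwargs": {"increments": "0 0 0 -0.006 0 0 0.066; 0 0 0 -0.014 0 0 0.066; 0 0 0 -0.014 0 0 0.066; 0 0 0 -0.014 0 0 0.066; 0 0 0 -0.014 0 0 0.066"}}

```text
time: 12.88
ee_pos: [0.5285, 0.0763, -0.0043]
eef_rot: [0.878, 0.478, 0.0, -0.001]
ft_force: [1.0, 0.2, 0.2]
width: 0.066
```

```bash
python3 -c "
from h import *
go(.527,.073,-.0047,57)
p,d=r.camera('scene');cv2.imwrite('pics/s14.png',cv2.resize(p[170:260,230:350],None,fx=6,fy=6,interpolation=cv2.INTER_CUBIC))"
```

```text
rot [-0.1189 -0.1253  0.0832] shift [-0.0036  0.0005  0.0004] | t 12.875 pos [ 0.5285  0.0763 -0.0043] F [0.9838 0.1573 0.1952] q [ 0.3427  0.4314 -0.6669  1.8771  0.3217  0.9424  0.5249] w 0.06600603309718316
```

View pics/s14.png

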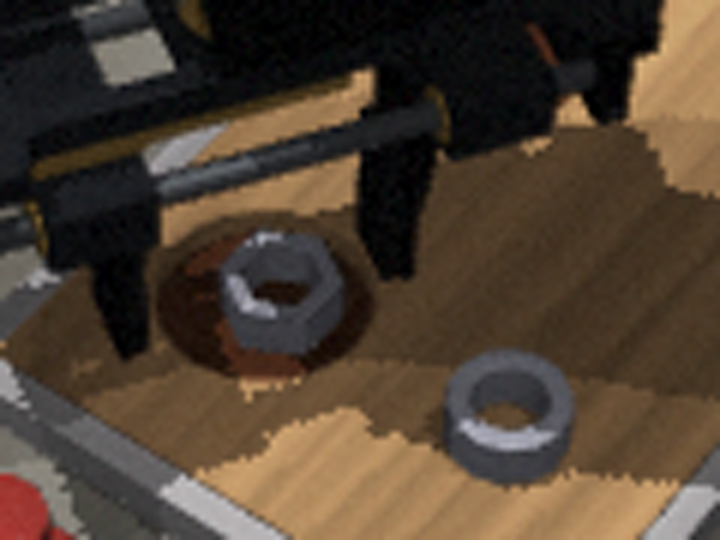

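The nut has dropped flat, free of both fingers. I raise and withdraw to verify.

Emit:
{"fn": "carry_out", "kwargs": {"increments": "0 0 0 0 0 -0.03 0.066; 0 0 0 0 0 -0.08 0.066; 0 0 0 0 0 -0.13 0.066; 0 0 0 0 0 -0.15 0.066; 0 0 0 0 0 -0.15 0.066"}}

```text
time: 13.55
ee_pos: [0.5296, 0.0761, 0.1471]
eef_rot: [0.878, 0.478, 0.002, -0.001]
ft_force: [-1.1, -0.6, -0.9]
width: 0.0659
```

```bash
python3 -c "
from h import *
go(.42,-.2,.17,38)"
```

```text
rot [-0.0069 -0.2143 19.0904] shift [-0.2913  0.058  -0.024 ] | t 13.55 pos [0.5296 0.0761 0.1471] F [-1.1109 -0.6252 -0.8613] q [ 0.4186  0.2438 -0.7323  1.7393  0.1705  1.2209  0.6391] w 0.06586243365277675
```

Emit:
{"fn": "carry_out", "kwargs": {"increments": "0 0 4 -0.05 0.01 -0.02 0.066; 0 0 8 -0.1 0.02 -0.03 0.066; 0 0 12 -0.16 0.03 -0.03 0.066; 0 0 16 -0.22 0.045 -0.03 0.066; 0 0 19 -0.27 0.055 -0.03 0.066"}}

```text
time: 14.18
ee_pos: [0.4272, -0.1826, 0.1748]
eef_rot: [0.946, 0.325, 0.001, -0.001]
ft_force: [1.2, -0.3, -0.8]
width: 0.0657
```

Emit:
{"fn": "carry_out", "kwargs": {"increments": "0 0 0 -0.02 0 0 0.066; 0 0 0 -0.03 0 0 0.066; 0 0 0 -0.03 0 0 0.066; 0 0 0 -0.03 0 0 0.066; 0 0 0 -0.03 0 0 0.066"}}

```text
time: 14.8
ee_pos: [0.4041, -0.2003, 0.1746]
eef_rot: [0.946, 0.326, 0.001, -0.001]
ft_force: [0.2, -0.3, 0.6]
width: 0.0658
```

Run:
```python
from h import *
im=[]
for n,(u,v) in(("top",(266,193)),("scene",(274,219))):
    p,d=r.camera(n);m=r.camera_model(n)
    im.append(cv2.resize(p[v-30:v+60,u-40:u+65],None,fx=3.7,fy=3.7,interpolation=cv2.INTER_CUBIC))
    V,U=np.mgrid[0:420,0:560];C=np.stack([U,V,np.ones_like(U)],-1)@np.linalg.inv(m['K']).T*d[...,None]
    W=(C@m['extrinsics'][:3,:3].T+m['extrinsics'][:3,3])
    mx=p.max(2).astype(int);mn=p.min(2).astype(int)
    for nm,c,z0 in(("nut",(.527,.073),.018),("bush",(.4475,.0745),.027)):
        k=(np.hypot(W[...,0]-c[0],W[...,1]-c[1])<.027)&(W[...,2]>z0)&(W[...,2]<.05)&(mx-mn<40)&(mn>100)
        w=W[k]
        if len(w)<10: print(n,nm,len(w));continue
        A=np.c_[w[:,:2]-w[:,:2].mean(0),np.ones(len(w))];co,*_=np.linalg.lstsq(A,w[:,2],rcond=None)
        vv,uu=np.nonzero(k);P=onplane(n,np.c_[uu,vv],.022 if nm=="nut" else .032)[:,:2].astype(np.float32)
        print(n,nm,len(w),"z mean",w[:,2].mean(),"tilt deg",np.degrees(np.arctan(np.hypot(*co[:2]))),"circle",cv2.minEnclosingCircle(P))
cv2.imwrite("pics/end.png",np.hstack(im));s=r.read_state();print(s["time"],s["ee_pos"])
```

```text
top nut 128 z mean 0.021365467296673005 tilt deg 0.5068622653599092 circle ((0.5252673625946045, 0.06849942356348038), 0.016682228073477745)
top bush 174 z mean 0.03141728745286573 tilt deg 1.1413256771379763 circle ((0.44845080375671387, 0.07404989749193192), 0.01679343543946743)
scene nut 108 z mean 0.021699910986832 tilt deg 1.8263552465946298 circle ((0.5228903293609619, 0.06929725408554077), 0.01621042750775814)
scene bush 159 z mean 0.03147295201862089 tilt deg 0.41809118576759907 circle ((0.44582879543304443, 0.07572754472494125), 0.01643195189535618)
14.9 [ 0.4039 -0.2006  0.1747]
```

View pics/end.png

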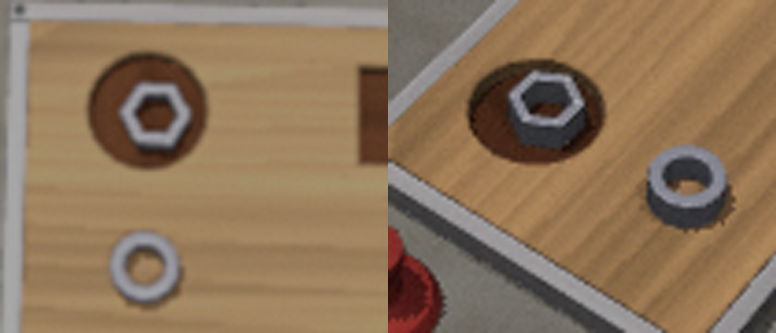

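Both views show the nut lying flat in the round cavity: its top is at 21.5 mm against 22 mm expected, and the tilt is within noise. The bush is where it was to within 0.5 mm, and the arm is clear.

```bash
python3 -c "
from bench import r
print(r.close_job())"
```

```text
the job is handed in; nothing more can be done
None
```

The hex nut now lies flat on the floor of the round cavity, and the bush was left where it was. I handed the job in at about 15 s.

**What I did:** I closed the jaws lightly on the nut's flats to line it up, and turned it on the board to face the cavity. I then slid it diagonally with the rear pad. At the rim I opened the jaws wider and pushed with the rear pad only until the nut tipped in. It stayed leaning on the pad, so I backed the pad off and it fell flat. I never lifted it.

**Last checks:**
- **Nut:** its top is at 21.4–21.7 mm in the two cameras, against 22 mm expected. The fitted tilt is 0.5° and 1.8°, within the depth noise. Its centre is about 4–5 mm from the cavity's centre.
- **Bush:** it is within about 0.5 mm of where it started.
- **Forces:** the readings after each move showed no more than about 2 N.

**One disagreement:** the visible fingertips ended about 24 mm above the reported TCP height, not at it. I felt my way down in small steps, watching the force, and used the tip heights I measured from the camera.

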